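# Ready a shelf bracket over its fitting cradle

## Robot

A 6-joint arm with a two-finger parallel gripper is mounted at the origin on the work surface. World frame = base frame: x ahead of the robot, y to its left, z up, the work surface at z = 0. Lengths are in m, angles in rad, forces in N, time in s.
With the tool pointing down it reaches from about 0.375 to 0.975 m from the base axis. Payload 3.8 kg.
Tool frame: the origin (TCP) lies at the very end of the fingers, on their centre line; the grasp point (between the pads) lies 19 mm behind it (bot.tcp_to_grasp is the z of the grasp point in the tool frame, in m); z points along the fingers, y is the direction in which the jaws open and shut (so a half turn about z gives the same grasp; the last joint's range is limited). The gripper opens to 85 mm and grips with 20 to 120 N. Pads are 22 mm wide; open, the fingers measure 114 mm over their backs; the gripper's body (76 mm by 85 mm) begins 54 mm behind the grasp point. The pads swing forward as they close: fully open they stand 13 mm farther back than shut.
Start: joints at [1.261, 0.264, 1.604, -0, 1.274, -0.037], TCP at [0.182, 0.65, 0.231] pointing down, gripper open.
Joint ranges: [-2.63, 2.63], [-0.94, 2.18], [0.31, 2.57], [-1.31, 4.45], [0, 2.66], [-2.55, 2.55]. Speed limits (rad/s): [2.57, 2.57, 3.14, 3.14, 3.14, 3.14].

## Interface

Orientations are given as a rotation vector (axis times angle).
In Python, from workcell import status, vision, job, bot gives the robot as it stands.
- The arm moves only by the tool apply_moves, never from a script. Its argument "deltas" is a list of rows, each a list of 7 numbers: the shift along the tool's x, y, z in m, then the turn, a rotation vector about the tool's x, y, z in rad, then the closure, from 0 (fully open) to 1 (shut). In form: [[x, y, z, rx, ry, rz, jaw], ...]. A call has 1 to 8 rows; each row is the pose to reach, as a shift and turn from the pose commanded when the call began, along the tool's axes at that moment; what a row does not reach only later rows make up. A row lasts 1/12 s, in which the tool goes at most 41.7 mm and 7.16 degrees, less where a joint would pass 70% of its speed; a pose out of reach is approached as far as the arm can. A call with a gripper value outside its range is refused whole. The fingers move at their own pace and stop on an object; "squeeze" is the grip in N (left out, the last holds). Time passes only in rows, so rows that repeat a pose let the fingers close. It gives the time, the measured TCP pose, the force and the opening at its end, in the units of the state.
- status.read_state(): the state, without advancing time (a new reading comes with each control period).
- vision.read_camera(name): name is "scene" or "top" or "wrist"; returns the picture (480x640x3 uint8, red, green, blue); there is no depth.
- vision.get_calibration(name): a dict with "fov_y" (degrees; the focal length in pixels is half the picture's height over the tangent of half this angle, whatever the lens; pixels are square), "cx", "cy" (the principal point, pixels), "k1" (the pictures are not rectified: a ray, as slopes to the right and down, at radius r is drawn at 1 + k1 r^2 times it, then the intrinsics apply), "R" (3x3) and "t" (3): a world point X has camera coordinates R X + t; the wrist camera has in their place "tool_from_camera" (4x4, takes a point from camera to tool coordinates, whose origin is the TCP and whose axes are the flange's). Camera axes: x right, y down, z forward; pixel columns grow to the right and rows downward; lengths in m; the calibration is good to about 2 mm. A picture is of the moment at which its call begins: read the wrist's pose just before it. get_calibration takes no time and is no camera call.
- job.finish_job(): hands the job in, once; it reports no verdict.
The state is a dict: "time": time; "q": joint angles; "joint_vel": joint speeds; "joint_torque": joint torques, N m; "tool_pos": TCP position; "tcp_rot": TCP orientation; "wrist_force": force on the tool from outside, world axes, zero at the start; "torque": the same for the moment, N m; "width": opening from 0.0 (shut) to 1.0 (fully open).
Only numpy, scipy, OpenCV 4.12 (cv2) and the standard library are available. Lean on these libraries where they do the work, as an engineer would, in place of code of your own. Each camera call takes 0.05 s, during which the arm holds its last target. There are 200 camera calls.

## Task

First take the stop plate out of its parking stand and slide it edgewise fully home into the slot of the bracket cradle, and let go of it. Then lift the shelf bracket by its balance point and finish still holding it, level and lined up over the cradle with its heavy heel above the wide pad beside the stop plate, about 8 cm above the pads and touching nothing but the gripper, so that a colleague can fit felts underneath. Leave the other things on the table where they are.

Things in the scene. Friction and masses are not known exactly. Their poses are not given: they have to be found in the camera images.
- bracket: Loose grey cast shelf bracket lying flat, 220 mm, 0.45 kg. Origin: table level, right below its balance point; x along it to the heavy heel. Heel block x +31..+71 mm, 50 wide, 46 high. Arm x -149..+31 mm, 16 wide (y), z 14..38 mm. Toe x -149..-129 mm reaches down to z 0. Balance point: in the arm at x 0, z 26 mm, 31 mm from the heel block's inner face; grip there across y
- bracket_heel (a point): centre of the outer end face of the bracket's heel, x = +71 mm, z = 23 mm in the bracket's frame (axes as the bracket)
- stop_plate: Loose flat aluminium stop plate standing on edge in the parking stand: 5 mm thick (x), 90 mm wide (y), 80 mm high over all, 0.15 kg, with a black grip bar centred along its top, 12 mm thick (x), 40 mm long (y), z 50..80 mm. Origin: centre of its bottom edge; z up. Either face may point either way
- stand: Fixed plywood parking stand, foot 70 x 130 mm, 30 mm high, with one slot 9 mm (x) by 97 mm (y) whose floor is 8 mm above the table. Origin: underside, centre; x across the slot. It and the bracket lie to either side of the cradle, sides vary
- cradle: Fixed bracket cradle, plywood base 280 mm long. Origin: on the table, below where the bracket's origin belongs; x along it to the steel slot block, away from the robot. Wide heel pad x +28..+74 mm (70 wide), narrow toe pad x -154..-124 mm (40 wide); pad tops 35 mm above the table, side rims up to 45 mm. Slot block x +78..+106 mm, 116 wide, top at 36 mm
- cradle_slot (a point): centre of the floor of the slot in the cradle's steel block (cradle x = +92 mm), 8 mm above the table; axes as the cradle. The slot is 8 mm wide (x), 96 mm long (y), 28 mm deep, open at the top
- cradle_over (a point): point 35 mm above the cradle's origin, level with the pad tops; axes as the cradle. The bracket's origin is to be held about 80 mm above it, its x axis along the cradle's x
- pencil_cup: bystander: empty dark steel cup, 72 mm across, 95 mm high; origin under its centre
- tape_roll: bystander: pale paper tape roll lying flat, 90 mm across, 24 mm high; origin under its centre
- stapler: bystander: grey stapler, 135 x 36 x 55 mm high; origin under its middle
- screwdriver: bystander: screwdriver lying flat, about 200 mm long
- card_stack: bystander: block of blank index cards, 75 x 125 x 30 mm; origin under its centre
- eraser: bystander: dark rubber eraser, 45 x 24 x 14 mm; origin under its centre
- paperweight: bystander: small round steel paperweight with a knob, 52 mm across, 42 mm high; origin under its centre
Things that resemble listed ones, but are neither listed nor needed, are in the scene too. Several things have the shape of the bracket; the one meant has the colours described above.

How it is judged:
By the outcome, as a careful person would: the job done as asked, in the order asked, and still so for the second after the job is handed in, while the arm keeps its last pose, push and grip.
It also fails if it takes over 70 s, if anything falls off the work surface, if the arm or the gripper's body presses on something with over 40 N, if the wrist force passes 120 N, or if a joint passes its speed limit or range.

## Working session

There is one attempt and no reset: what is moved stays moved. The work goes in short steps, Python scripts to look and compute and a tool call to move; the robot and the scene stay as the last step left them, time stands still between calls to the robot, and variables do not carry over. Pictures are saved under pics/ and viewed, about 8 in all and at most 12, crops included, and the job is handed in when it is done.

Besides the shell and the picture viewer there is one more tool, called after "Request:" as name(argument=value, ...) on one line, values as JSON. apply_moves: Moves the arm, as the interface text tells. Its arguments: {"type":"object","properties":{"deltas":{"type":"array","items":{"type":"array","items":{"type":"number"}}},"squeeze":{"type":"number"}},"required":["deltas"]}

```bash
mkdir -p pics
cat > h.py <<'E'
import numpy as np, cv2
from scipy.spatial.transform import Rotation as Rn
from workcell import status, vision, job, bot
def snap(cam,fn=None):
    s=status.read_state(); im=vision.read_camera(cam)
    if fn: cv2.imwrite('pics/'+fn,im[:,:,::-1])
    return s,im
def cal(cam,s=None):
    c=vision.get_calibration(cam)
    f=240/np.tan(np.radians(c['fov_y'])/2)
    if 'R' in c: R,t=np.array(c['R']),np.array(c['t'])
    else:
        T=np.eye(4);T[:3,:3]=Rn.from_rotvec(s['tcp_rot']).as_matrix();T[:3,3]=s['tool_pos']
        W=np.linalg.inv(T@np.array(c['tool_from_camera'])); R,t=W[:3,:3],W[:3,3]
    return f,c['cx'],c['cy'],c['k1'],R,t
def proj(C,X):
    f,cx,cy,k,R,t=C; p=np.atleast_2d(X)@R.T+t; p=p[:,:2]/p[:,2:]
    r2=(p**2).sum(1,keepdims=True); return f*p*(1+k*r2)+[cx,cy]
def unproj(C,uv,z):
    f,cx,cy,k,R,t=C; d=(np.atleast_2d(uv).astype(float)-[cx,cy])/f; p=d.copy()
    for _ in range(20): p=d/(1+k*(p**2).sum(1,keepdims=True))
    r=np.c_[p,np.ones(len(p))]@R; o=-R.T@t
    return o+r*((z-o[2])/r[:,2])[:,None]
E
python3 - <<'E'
from h import *
s,a=snap('top','top0.png'); s,b=snap('scene','scene0.png')
print(s); print(bot.tcp_to_grasp)
for c in('top','scene','wrist'): print(c,vision.get_calibration(c))
E
```

```text
{'time': 0.05, 'q': array([ 1.26107750e+00,  2.64750535e-01,  1.60536401e+00, -6.82831317e-06,
        1.27373480e+00, -3.68980519e-02]), 'joint_vel': array([ 0.00082465, -0.00083825, -0.00188713, -0.00103634, -0.00012237,
        0.00095057]), 'joint_torque': array([-5.31667010e-04, -5.17040634e+01, -3.68840861e+01, -1.59807628e-04,
        7.13252157e-03,  9.26572397e-06]), 'tool_pos': array([0.18165569, 0.6493309 , 0.22996921]), 'tcp_rot': array([-0.42716262, -3.11202824,  0.00349304]), 'wrist_force': array([-0.21247163,  0.60271891,  0.15018612]), 'torque': array([-0.01134552, -0.01319506, -0.03273419]), 'width': 0.9979289697090478}
-0.0187
top {'fov_y': 55.81784928185193, 'cx': 314.7405006363828, 'cy': 238.4438411557064, 'k1': -0.1187070221466923, 'R': array([[ 0.03650986, -0.99932865,  0.00304554],
       [-0.97942603, -0.03638767, -0.1984958 ],
       [ 0.19847336,  0.00426417, -0.98009701]]), 't': array([-0.03598165,  0.50664079,  1.02866027])}
scene {'fov_y': 42.839209462820186, 'cx': 320.0343690100997, 'cy': 236.74987727336645, 'k1': -0.14398665029659044, 'R': array([[ 0.58365377,  0.81199718,  0.00297644],
       [ 0.61228414, -0.4376889 , -0.65843493],
       [-0.53334455,  0.38612045, -0.75263178]]), 't': array([-0.30008134, -0.26557598,  1.68737091])}
wrist {'fov_y': 64.87524955377957, 'cx': 320.1261520602687, 'cy': 244.74783414258226, 'k1': -0.026993192139954714, 'tool_from_camera': array([[ 1.00031000e-03, -9.64096923e-01, -2.65548721e-01,
         6.76242011e-02],
       [ 9.99999390e-01,  1.08883543e-03, -1.86156026e-04,
        -7.40050762e-06],
       [ 4.68611308e-04, -2.65548372e-01,  9.64097424e-01,
        -1.42725541e-01],
       [ 0.00000000e+00,  0.00000000e+00,  0.00000000e+00,
         1.00000000e+00]])}
```

View pics/top0.png

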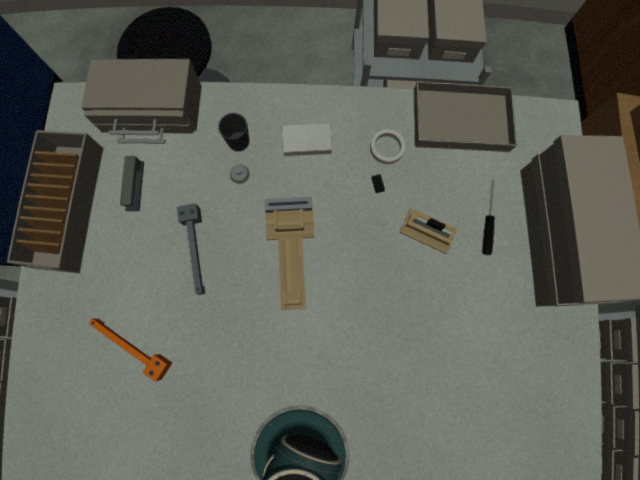

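View pics/scene0.png

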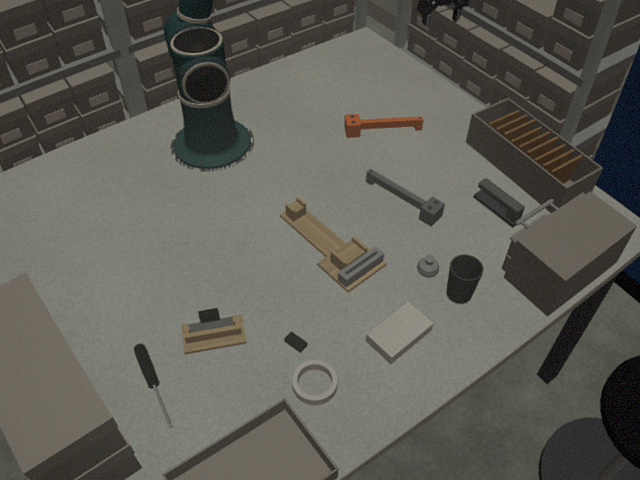

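The top view shows three things that could be the bracket or plate. The grey bracket has its heel at (188,213) and toe at (199,290). The orange lookalike is at (130,350). The stop plate with its black bar is in the stand at (428,230). The cradle runs from its slot block at (289,204) to the toe pad at (292,300). I choose the grey bracket. A zoomed composite next will check that choice.

Run:
```python
from h import *
a=cv2.imread('pics/top0.png')
def crop(x,y,w,h,k): return cv2.resize(a[y:y+h,x:x+w],None,fx=k,fy=k,interpolation=cv2.INTER_CUBIC)
A=crop(255,190,70,125,4.8);B=crop(170,195,50,125,4.8);C=crop(395,200,70,60,3.0)
out=np.zeros((600,800,3),np.uint8)
out[:600,:336]=A;out[:600,336:576]=B;out[:180,580:790]=C
out=cv2.convertScaleAbs(out,alpha=1.6)
cv2.imwrite('pics/crop0.png',out)
C=cal('top')
print(unproj(C,[[289,204],[292,300],[188,213],[199,290],[428,230]],0.03).round(3))
print(-C[4].T@C[5])
```

```text
[[ 0.596  0.049  0.03 ]
 [ 0.361  0.031  0.03 ]
 [ 0.565  0.299  0.03 ]
 [ 0.376  0.255  0.03 ]
 [ 0.543 -0.295  0.03 ]]
[ 0.29336921 -0.0219084   1.1088625 ]
```

View pics/crop0.png

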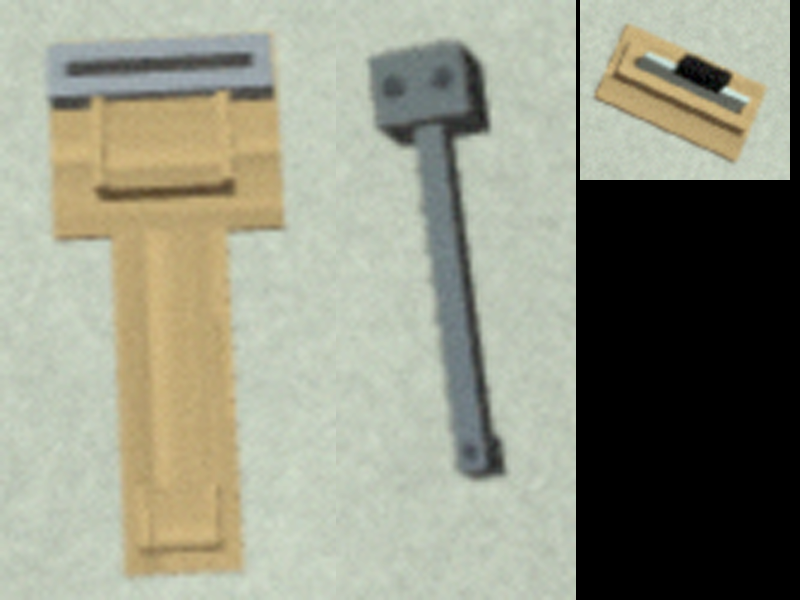

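The close crop confirms the matte-grey bracket as the target, with its heel block at the far end. The plate's black grip bar shows in the stand, and the cradle slot is empty. Next I hover over the cradle to measure with the wrist camera.

```bash
cat >> h.py <<'E'
def go(x,y,z,yaw,s=None):
    s=s or status.read_state(); R=Rn.from_rotvec(s['tcp_rot']); a=np.radians(yaw)
    T=Rn.from_matrix(np.array([[np.cos(a),np.sin(a),0],[np.sin(a),-np.cos(a),0],[0,0,-1]]))
    d=R.inv().apply(np.array([x,y,z])-s['tool_pos']); w=(R.inv()*T).as_rotvec()
    print('delta',d.round(4),w.round(4),'|d|',np.linalg.norm(d).round(3),'rows',max(np.linalg.norm(d)/.0417,np.degrees(np.linalg.norm(w))/7.16).round(1))
def yaw(s):
    m=Rn.from_rotvec(s['tcp_rot']).as_matrix(); return np.degrees(np.arctan2(m[1,0],m[0,0]))
E
python3 - <<'E'
from h import *
s=status.read_state(); print(yaw(s)); go(.45,.04,.25,184)
E
```

```text
164.37064389501884
delta [-0.4226 -0.5146 -0.0189] [-0.002  -0.0005 -0.3426] |d| 0.666 rows 16.0
```

Request:
apply_moves(deltas=[[-0.423,-0.515,-0.019,-0.002,0,-0.343,0],[-0.423,-0.515,-0.019,-0.002,0,-0.343,0],[-0.423,-0.515,-0.019,-0.002,0,-0.343,0],[-0.423,-0.515,-0.019,-0.002,0,-0.343,0],[-0.423,-0.515,-0.019,-0.002,0,-0.343,0],[-0.423,-0.515,-0.019,-0.002,0,-0.343,0],[-0.423,-0.515,-0.019,-0.002,0,-0.343,0],[-0.423,-0.515,-0.019,-0.002,0,-0.343,0]])

```text
time: 0.77
tool_pos: [0.3161, 0.343, 0.2404]
tcp_rot: [0.111, -3.14, -0.002]
wrist_force: [1.1, 1.2, -0.1]
width: 0.999
```

```bash
python3 -c "
from h import *
s=status.read_state(); print(s['time'],s['tool_pos'],yaw(s)); go(.45,.04,.25,184)"
```

```text
0.7667 [0.31614202 0.34299437 0.24035825] -175.94090852933527
delta [-0.1121 -0.3117 -0.0101] [0.0015 0.     0.001 ] |d| 0.331 rows 7.9
```

Request:
apply_moves(deltas=[[-0.112,-0.312,-0.01,0,0,0,0],[-0.112,-0.312,-0.01,0,0,0,0],[-0.112,-0.312,-0.01,0,0,0,0],[-0.112,-0.312,-0.01,0,0,0,0],[-0.112,-0.312,-0.01,0,0,0,0],[-0.112,-0.312,-0.01,0,0,0,0],[-0.112,-0.312,-0.01,0,0,0,0],[-0.112,-0.312,-0.01,0,0,0,0]])

```text
time: 1.43
tool_pos: [0.4498, 0.0395, 0.2501]
tcp_rot: [-0.11, 3.139, 0.003]
wrist_force: [1.3, 0.6, -0.1]
width: 0.998
```

Request:
apply_moves(deltas=[[0,0,0,0,0,0,0],[0,0,0,0,0,0,0]])

```text
time: 1.6
tool_pos: [0.45, 0.0397, 0.2498]
tcp_rot: [0.102, -3.139, -0.003]
wrist_force: [0.7, -0.2, -0.8]
width: 1.002
```

```bash
python3 -c "
from h import *
s,im=snap('wrist','w1.png'); print(s['time'],s['tool_pos'],s['tcp_rot'],yaw(s)); go(.52,-.28,.22,67)
C=cal('wrist',s)
for z in(.035,): print(proj(C,[[.596,.049,.03],[.361,.031,.03]]))"
```

```text
1.6 [0.44998665 0.03970967 0.24983391] [ 0.10207506 -3.13929855 -0.00329222] -176.27530532891313
delta [-0.0488 -0.3252  0.0288] [ 6.0000e-04 -3.2000e-03  2.0396e+00] |d| 0.33 rows 16.3
[[319.29380418 346.92865285]
 [316.44933627 116.54558451]]
```

View pics/w1.png

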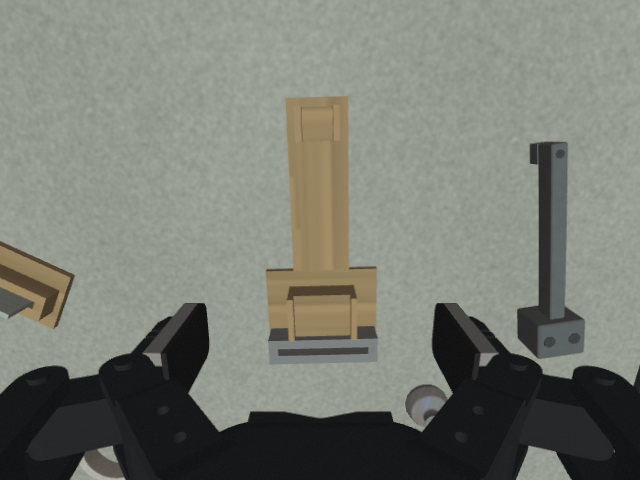

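The wrist view shows the cradle slot at about (323,351), the toe pad at (318,122), the bracket at right with its heel at (550,333), and the corner of the stand at far left. I'll measure the slot and the base axis from this picture, and move on over the stand.

```bash
cat > slot.py <<'E'
from h import *
im=cv2.imread('pics/w1.png'); s=dict(tool_pos=[0.44998665,0.03970967,0.24983391],tcp_rot=[0.10207506,-3.13929855,-0.00329222]); C=cal('wrist',s)
g=cv2.cvtColor(im,cv2.COLOR_BGR2GRAY)
x0,y0=271,344; roi=g[y0:360,x0:376]; m=(roi<95).astype(np.uint8)
n,l,st,_=cv2.connectedComponentsWithStats(m); k=1+st[1:,4].argmax(); print(st[k], roi[:,50])
pts=np.argwhere(l==k)[:,::-1]+[x0,y0]
r=cv2.minAreaRect(pts.astype(np.float32)); b=cv2.boxPoints(r); print(r)
W=unproj(C,b,.036); print(W.round(4)); 
P=unproj(C,pts,.036)[:,:2]; c=P.mean(0); u=np.linalg.svd(P-c)[2][0]; print('centroid',c,'dir',np.degrees(np.arctan2(u[1],u[0])))
# cradle base axis: wood edges, arm portion
hsv=cv2.cvtColor(im,cv2.COLOR_BGR2HSV)
L=[]
for v in range(110,262,4):
    w=np.where(hsv[v,260:400,1]>70)[0]
    if len(w): L.append([260+w[0]-.5,260+w[-1]+.5,v])
L=np.array(L)
for j in(0,1):
    Q=unproj(C,np.c_[L[:,j],L[:,2]],.012); p=np.polyfit(Q[:,0],Q[:,1],1); print('edge slope deg',np.degrees(np.arctan(p[0])),'y at x=.42',np.polyval(p,.42))
E
python3 slot.py
```

```text
[  7   3  90   9 584] [128 128 128 128  93  69  66  67  66  65  66 128 128 128 128 128]
((322.504150390625, 351.1763916015625), (6.4452738761901855, 89.16355895996094), 88.65210723876953)
[[0.5978 0.005  0.036 ]
 [0.5892 0.0993 0.036 ]
 [0.5969 0.1002 0.036 ]
 [0.6056 0.0054 0.036 ]]
centroid [0.59738756 0.0518718 ] dir 95.21137753204005
edge slope deg 5.333529166879262 y at x=.42 0.0071726147786417005
edge slope deg 5.025664687480146 y at x=.42 0.06582923952416377
```

Request:
apply_moves(deltas=[[-0.049,-0.325,0.02,0,0,2.04,0],[-0.049,-0.325,0.02,0,0,2.04,0],[-0.049,-0.325,0.02,0,0,2.04,0],[-0.049,-0.325,0.02,0,0,2.04,0],[-0.049,-0.325,0.02,0,0,2.04,0],[-0.049,-0.325,0.02,0,0,2.04,0],[-0.049,-0.325,0.02,0,0,2.04,0],[-0.049,-0.325,0.02,0,0,2.04,0]])

```text
time: 2.32
tool_pos: [0.5221, -0.2789, 0.2291]
tcp_rot: [-1.413, -2.804, -0.004]
wrist_force: [1.1, -0.4, -0.1]
width: 1.001
```

```bash
python3 -c "
from h import *
s=status.read_state(); print(s['time'],s['tool_pos'],yaw(s),s['q']); go(.545,-.29,.23,67)"
```

```text
2.3167 [ 0.52214299 -0.27890845  0.22905227] 126.50923566367797 [-0.53397428  0.11044265  1.78873216  0.00232965  1.24390663 -1.17192872]
delta [-0.0225  0.0118 -0.001 ] [ 2.0000e-04 -2.8000e-03  1.0386e+00] |d| 0.025 rows 8.3
```

Request:
apply_moves(deltas=[[-0.022,0.012,0,0,0,1.04,0],[-0.022,0.012,0,0,0,1.04,0],[-0.022,0.012,0,0,0,1.04,0],[-0.022,0.012,0,0,0,1.04,0],[-0.022,0.012,0,0,0,1.04,0],[-0.022,0.012,0,0,0,1.04,0],[-0.022,0.012,0,0,0,1.04,0],[-0.022,0.012,0,0,0,1.04,0]])

```text
time: 2.98
tool_pos: [0.5449, -0.2866, 0.2291]
tcp_rot: [-2.583, -1.784, -0.002]
wrist_force: [0.5, -1.3, 0.1]
width: 1.001
```

Request:
apply_moves(deltas=[[0,0,0,0,0,0.0,0],[0,0,0,0,0,0,0],[0,0,0,0,0,0,0]])

```text
time: 3.23
tool_pos: [0.5446, -0.288, 0.2294]
tcp_rot: [-2.576, -1.794, -0.002]
wrist_force: [-0.3, 0.0, 0.4]
width: 0.999
```

```bash
python3 -c "
from h import *
s,im=snap('wrist','w2.png'); print(s['time'],s['tool_pos'],s['tcp_rot'],yaw(s))
np.save('w2.npy',np.r_[s['tool_pos'],s['tcp_rot']])"
```

```text
3.2333 [ 0.54458419 -0.28800884  0.22937808] [-2.57621819e+00 -1.79436106e+00 -1.99191778e-03] 69.71511249153778
```

View pics/w2.png

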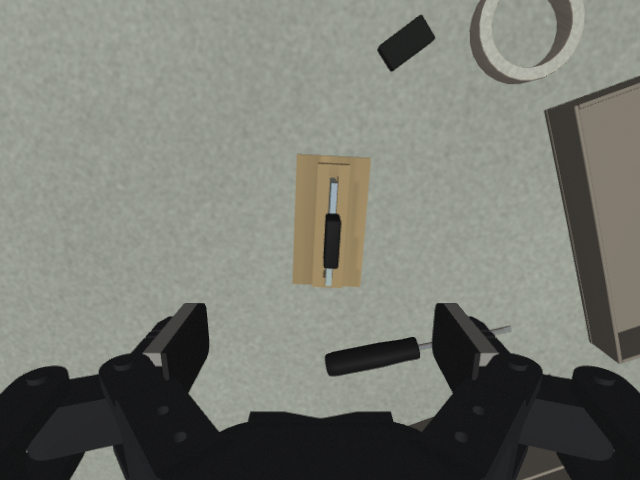

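The stand is at (331,220), the black bar spans (325–341, 213–269), and the bright plate edge runs from (334,180) to (329,285). I'll compute the bar's position and yaw.

Run:
```python
from h import *
im=cv2.imread('pics/w2.png'); p=np.load('w2.npy'); C=cal('wrist',dict(tool_pos=p[:3],tcp_rot=p[3:]))
hsv=cv2.cvtColor(im,cv2.COLOR_BGR2HSV)
def fit(m,z,x0,y0,name):
    n,l,st,_=cv2.connectedComponentsWithStats(m.astype(np.uint8)); 
    pts=np.argwhere(m)[:,::-1]+[x0,y0] if name=='plate' else np.argwhere(l==1+st[1:,4].argmax())[:,::-1]+[x0,y0]
    r=cv2.minAreaRect(pts.astype(np.float32)); P=unproj(C,cv2.boxPoints(r),z)[:,:2]
    Q=unproj(C,pts,z)[:,:2]; c=Q.mean(0); u=np.linalg.svd(Q-c)[2][0]
    print(name,len(pts),r,'ctr',P.mean(0).round(4),c.round(4),'dir',np.degrees(np.arctan2(u[1],u[0])),'sides',np.linalg.norm(P[0]-P[1]).round(4),np.linalg.norm(P[1]-P[2]).round(4))
x0,y0,x1,y1=305,165,358,290
v=hsv[y0:y1,x0:x1]
fit(v[...,2]<60,.088,x0,y0,'bar')
fit((v[...,1]<45)&(v[...,2]>110),.058,x0,y0,'plate')
g=(hsv[140:300,280:390,1]>70); fit(g,.015,280,140,'stand')
```

```text
bar 792 ((331.4978332519531, 240.533203125), (15.166333198547363, 54.47906494140625), 3.814074993133545) ctr [ 0.5496 -0.2984] [ 0.5498 -0.2981] dir -112.42849206481503 sides 0.0438 0.0116
plate 481 ((331.0, 236.0), (106.0, 52.0), 90.0) ctr [ 0.5483 -0.3034] [ 0.5448 -0.3116] dir -112.71517508823123 sides 0.043 0.0939
stand 7908 ((329.9032897949219, 221.33700561523438), (72.6888656616211, 130.92404174804688), 3.0127875804901123) ctr [ 0.5491 -0.3009] [ 0.5506 -0.2955] dir -113.63358328185438 sides 0.129 0.0671
```

```bash
python3 -c "
from h import *
go(.549,-.300,.130,67.2)"
```

```text
delta [-0.0095  0.0083  0.0994] [-0.0008 -0.0021  0.0429] |d| 0.1 rows 2.4
```

Request:
apply_moves(deltas=[[-0.01,0.008,0.1,-0.001,-0.002,0.043,0],[-0.01,0.008,0.1,-0.001,-0.002,0.043,0],[-0.01,0.008,0.1,-0.001,-0.002,0.043,0],[-0.01,0.008,0.1,-0.001,-0.002,0.043,0],[-0.01,0.008,0.1,-0.001,-0.002,0.043,0],[-0.01,0.008,0.1,-0.001,-0.002,0.043,0]])

```text
time: 3.78
tool_pos: [0.5494, -0.3019, 0.1313]
tcp_rot: [2.617, 1.733, 0.002]
wrist_force: [-0.2, -0.2, 0.8]
width: 1.002
```

```bash
python3 -c "
from h import *
s=status.read_state(); print(s['tool_pos'],yaw(s)); go(.549,-.300,.056,67.2)"
```

```text
[ 0.5494059  -0.30192818  0.1313457 ] 67.01318142997553
delta [ 0.0016 -0.0014  0.0753] [ 0.003   0.0003 -0.0033] |d| 0.075 rows 1.8
```

Request:
apply_moves(deltas=[[0.001,-0.001,0.04,0.001,0,0,0],[0.001,-0.001,0.06,0.001,0,0,0],[0.001,-0.001,0.075,0.001,0,0,0],[0.001,-0.001,0.075,0.001,0,0,0],[0.001,-0.001,0.075,0.001,0,0,0.3],[0.001,-0.001,0.075,0.001,0,0,0.6],[0.001,-0.001,0.075,0.001,0,0,0.8],[0.001,-0.001,0.075,0.001,0,0,1]], squeeze=40)

```text
time: 4.45
tool_pos: [0.5492, -0.301, 0.0569]
tcp_rot: [2.618, 1.732, 0.002]
wrist_force: [-1.0, -0.3, -0.3]
width: 0.455
```

Request:
apply_moves(deltas=[[0,0,0,0,0,0,1],[0,0,0,0,0,0,1],[0,0,0,0,0,0,1],[0,0,0,0,0,0,1],[0,0,0,0,0,0,1],[0,0,0,0,0,0,1]])

```text
time: 4.95
tool_pos: [0.5486, -0.3007, 0.0555]
tcp_rot: [2.619, 1.732, 0.001]
wrist_force: [0.8, -0.1, 6.7]
width: 0.136
```

The grip is good: 0.136 × 85 mm ≈ 11.6 mm, against a 12 mm bar. Now I lift.

Request:
apply_moves(deltas=[[0,0,-0.01,0,0,0,1],[0,0,-0.02,0,0,0,1],[0,0,-0.03,0,0,0,1],[0,0,-0.05,0,0,0,1],[0,0,-0.08,0,0,0,1],[0,0,-0.11,0,0,0,1],[0,0,-0.12,0,0,0,1],[0,0,-0.12,0,0,0,1]], squeeze=60)

```text
time: 5.62
tool_pos: [0.5496, -0.3014, 0.1791]
tcp_rot: [2.615, 1.73, 0.004]
wrist_force: [-0.1, -0.4, -1.0]
width: 0.128
```

```bash
python3 -c "
from h import *
s=status.read_state(); print(s['tool_pos'],yaw(s),s['wrist_force'],s['width']); go(.5974,.0519,.15,95.2)"
```

```text
[ 0.54963613 -0.30137665  0.17908622] 66.9715829682959 [-0.08482305 -0.37501294 -0.95152767] 0.12801831467161787
delta [ 0.3438 -0.0944  0.0281] [ 0.0058  0.0027 -0.4927] |d| 0.358 rows 8.6
```

Request:
apply_moves(deltas=[[0.344,-0.094,0.015,0.003,0.002,-0.493,1],[0.344,-0.094,0.015,0.003,0.002,-0.493,1],[0.344,-0.094,0.015,0.003,0.002,-0.493,1],[0.344,-0.094,0.015,0.003,0.002,-0.493,1],[0.344,-0.094,0.015,0.003,0.002,-0.493,1],[0.344,-0.094,0.015,0.003,0.002,-0.493,1],[0.344,-0.094,0.015,0.003,0.002,-0.493,1],[0.344,-0.094,0.015,0.003,0.002,-0.493,1]])

```text
time: 6.28
tool_pos: [0.5906, 0.0317, 0.1579]
tcp_rot: [-2.113, -2.315, 0.005]
wrist_force: [1.2, -0.1, 0.0]
width: 0.13
```

```bash
python3 -c "
from h import *
s=status.read_state(); print(s['tool_pos'],yaw(s)); go(.5974,.0519,.13,95.2)"
```

```text
[0.59056821 0.03174522 0.15793212] 95.20795395029627
delta [0.0194 0.0088 0.0279] [-0.0074 -0.0031  0.0002] |d| 0.035 rows 0.8
```

Request:
apply_moves(deltas=[[0.019,0.009,0.02,0,0,0,1],[0.019,0.009,0.02,0,0,0,1],[0.019,0.009,0.02,0,0,0,1],[0.019,0.009,0.02,0,0,0,1],[0.019,0.009,0.02,0,0,0,1],[0.019,0.009,0.02,0,0,0,1]])

```text
time: 6.78
tool_pos: [0.5999, 0.0483, 0.1408]
tcp_rot: [-2.118, -2.316, 0.0]
wrist_force: [0.4, -0.2, -0.5]
width: 0.131
```

```bash
python3 -c "
from h import *
s,im=snap('wrist','w3.png'); np.save('w3.npy',np.r_[s['tool_pos'],s['tcp_rot']]); print(s['tool_pos'],yaw(s)); go(.5974,.0519,.12,95.2)
_,t=snap('top')
cv2.imwrite('pics/w3c.png',np.vstack([im[:300,:,::-1],cv2.resize(t[180:260,240:400,::-1],(640,320))[:300]]))"
```

```text
[0.59986738 0.04833068 0.14080875] 95.11784415693079
delta [ 0.0037 -0.0023  0.0211] [-0.0023 -0.0026 -0.0016] |d| 0.022 rows 0.5
```

View pics/w3c.png

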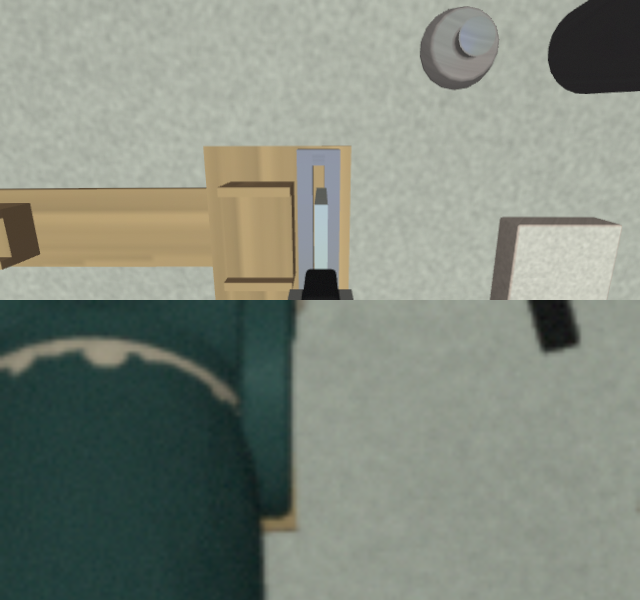

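The wrist view shows the plate's +y end at about (321,188–203), just above the slot. The slot's end is visible at (318,165). I'll compute the relative offset from this same image, so calibration errors cancel.

Run:
```python
from h import *
im=cv2.imread('pics/w3.png'); g=cv2.cvtColor(im,cv2.COLOR_BGR2GRAY).astype(int); h=cv2.cvtColor(im,cv2.COLOR_BGR2HSV)
for v in (170,176,182,192,198,215,235,255): print(v,g[v,294:354:1][10:42].tolist(), h[v,304:336,1][5:25].tolist())
print('col u=318..322', [g[158:210,u].tolist() for u in(316,321)])
```

```text
170 [151, 150, 150, 150, 150, 150, 150, 142, 116, 120, 159, 160, 159, 160, 159, 159, 159, 159, 160, 152, 143, 150, 150, 150, 151, 150, 150, 151, 150, 150, 151, 150] [34, 34, 33, 15, 79, 91, 92, 92, 92, 91, 94, 92, 91, 92, 89, 31, 34, 34, 34, 32]
176 [150, 150, 150, 150, 150, 150, 150, 143, 116, 119, 157, 158, 160, 160, 160, 159, 160, 160, 159, 151, 142, 151, 150, 150, 150, 150, 150, 151, 150, 151, 150, 150] [35, 34, 32, 15, 79, 92, 93, 92, 92, 92, 91, 92, 91, 92, 91, 31, 32, 34, 34, 34]
182 [150, 150, 150, 150, 150, 150, 150, 143, 116, 119, 156, 159, 159, 160, 160, 160, 160, 160, 160, 152, 142, 151, 151, 150, 150, 150, 150, 150, 150, 150, 151, 150] [34, 34, 31, 17, 79, 91, 91, 92, 92, 91, 92, 92, 92, 92, 88, 29, 32, 32, 34, 34]
192 [150, 150, 150, 150, 150, 150, 150, 143, 116, 119, 157, 142, 103, 91, 91, 92, 92, 91, 92, 92, 92, 92, 110, 141, 151, 150, 150, 150, 150, 150, 150, 150] [34, 34, 32, 15, 79, 92, 82, 34, 16, 14, 14, 16, 14, 16, 14, 16, 16, 13, 30, 32]
198 [150, 150, 150, 150, 149, 150, 150, 149, 131, 119, 146, 114, 93, 92, 92, 92, 93, 92, 93, 93, 92, 92, 100, 127, 150, 149, 
[... 661 characters left out ...]
 193, 192, 193, 193, 194, 193, 194, 193, 193, 194, 193, 193, 179, 148, 148, 148, 149, 148, 149, 149, 149] [26, 27, 27, 24, 27, 15, 24, 24, 24, 24, 23, 24, 23, 24, 23, 23, 24, 24, 23, 24]
col u=318..322 [[147, 145, 145, 146, 147, 148, 149, 154, 158, 159, 159, 159, 159, 160, 159, 159, 159, 159, 160, 159, 160, 160, 159, 159, 159, 159, 160, 159, 160, 143, 130, 127, 117, 106, 103, 95, 91, 92, 91, 92, 93, 92, 92, 93, 93, 93, 133, 183, 194, 194, 194, 193], [147, 145, 145, 146, 148, 148, 149, 155, 159, 159, 159, 160, 159, 160, 159, 159, 160, 159, 160, 159, 160, 159, 160, 160, 160, 159, 160, 160, 161, 137, 103, 92, 91, 91, 91, 91, 91, 92, 91, 92, 92, 91, 93, 93, 94, 93, 133, 183, 193, 194, 194, 194]]
```

Run:
```python
from h import *
p=np.load('w3.npy'); s=dict(tool_pos=p[:3],tcp_rot=p[3:]); C=cal('wrist',s)
R=Rn.from_rotvec(p[3:]).as_matrix(); print(R.round(4))
e=lambda uv,z: ((unproj(C,uv,z)-p[:3])@R).round(4)   # tool coords
print('slot end mid',e([[317.9,164.7]],.036), 'slot edges',e([[311.3,176],[324.4,176]],.036))
print('plate end bottom',e([[315.6,188],[326.2,187]],.0933),' top edge left/right',e([[313.9,215],[327.4,215],[313.9,255],[327.3,255]],.0433+.1))
print('slot centre from w1',(np.array([.5974,.0519,.036])-p[:3])@R)
```

```text
[[-0.0892  0.996  -0.0029]
 [ 0.996   0.0892  0.0023]
 [ 0.0026 -0.0027 -1.    ]]
slot end mid [[ 0.0524 -0.0019  0.1049]] slot edges [[ 0.0452 -0.0062  0.1049]
 [ 0.0452  0.0023  0.1049]]
plate end bottom [[ 0.0444 -0.0027  0.0476]
 [ 0.0449  0.0027  0.0476]]  top edge left/right [[ 0.0403 -0.0027 -0.0024]
 [ 0.0403  0.0024 -0.0024]
 [ 0.0245 -0.0027 -0.0024]
 [ 0.0245  0.0025 -0.0024]]
slot centre from w1 [ 0.00350591 -0.00185493  0.10482352]
```

Request:
apply_moves(deltas=[[0.004,-0.002,0,0,0,0,1],[0.004,-0.002,0.02,0,0,0,1],[0.004,-0.002,0.035,0,0,0,1],[0.004,-0.002,0.047,0,0,0,1],[0.004,-0.002,0.047,0,0,0,1],[0.004,-0.002,0.047,0,0,0,1],[0.004,-0.002,0.047,0,0,0,1]])

```text
time: 7.47
tool_pos: [0.5979, 0.0535, 0.0943]
tcp_rot: [-2.116, -2.318, -0.001]
wrist_force: [0.4, 0.1, -0.7]
width: 0.131
```

Run:
```python
from h import *
for i in range(2):
    s,im=snap('wrist','w4.png'); print(s['tool_pos'],yaw(s)); go(.5974,.0519,.06,95.2)
np.save('w4.npy',np.r_[s['tool_pos'],s['tcp_rot']])
g=cv2.cvtColor(im,cv2.COLOR_RGB2GRAY).astype(int)
out=cv2.resize(im[100:300,250:400,::-1],(600,800)[:1]+(800,),interpolation=cv2.INTER_NEAREST)[:600]
cv2.imwrite('pics/w4c.png',out)
```

```text
[0.59791586 0.05351718 0.09434074] 95.20446560059429
delta [-0.0017 -0.001   0.0348] [-0.001  -0.0028  0.0001] |d| 0.035 rows 0.8
[0.59826769 0.05354337 0.09475503] 95.20727352428933
delta [-0.0017 -0.0011  0.0349] [-0.0007 -0.0027  0.0002] |d| 0.035 rows 0.8
```

View pics/w4c.png

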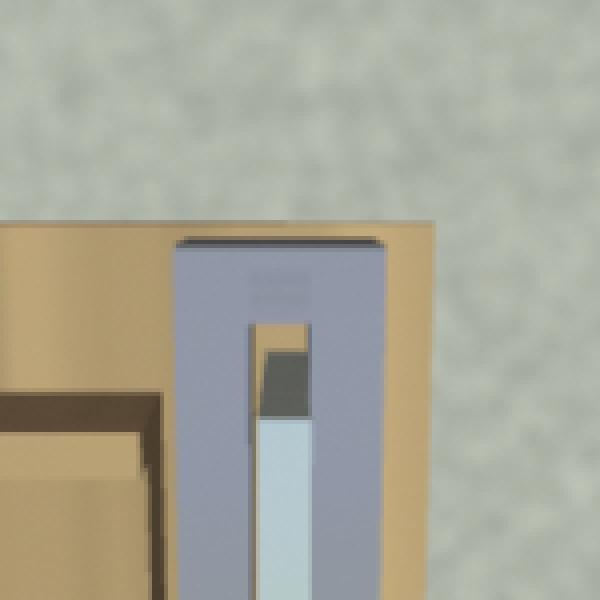

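The plate end's bottom edge is at full-image (316.5–327, 187.8). The slot mouth is at (312.6–327.3, end 180.7). I'll compute the residual offset.

Run:
```python
from h import *
p=np.load('w4.npy'); C=cal('wrist',dict(tool_pos=p[:3],tcp_rot=p[3:])); R=Rn.from_rotvec(p[3:]).as_matrix()
e=lambda uv,z: ((unproj(C,uv,z)-p[:3])@R).round(4)
print(e([[319.9,180.7],[312.6,200],[327.3,200]],.036), e([[316.5,187.8],[327,187.8]],p[2]-.0475))
```

```text
[[ 0.0469 -0.0005  0.0589]
 [ 0.0366 -0.0044  0.0589]
 [ 0.0366  0.0035  0.0589]] [[ 0.0445 -0.0022  0.0476]
 [ 0.0445  0.0031  0.0476]]
```

Request:
apply_moves(deltas=[[-0.0006,-0.0007,0.0,0,0,0,1],[-0.0006,-0.0007,0.005,0,0,0,1],[-0.0006,-0.0007,0.01,0,0,0,1],[-0.0006,-0.0007,0.015,0,0,0,1],[-0.0006,-0.0007,0.02,0,0,0,1],[-0.0006,-0.0007,0.025,0,0,0,1],[-0.0006,-0.0007,0.025,0,0,0,1],[-0.0006,-0.0007,0.025,0,0,0,1]])

```text
time: 8.23
tool_pos: [0.5962, 0.0529, 0.0679]
tcp_rot: [-2.115, -2.317, 0.002]
wrist_force: [0.4, -0.4, -1.1]
width: 0.135
```

Request:
apply_moves(deltas=[[0,0,0.004,0,0,0,1],[0,0,0.008,0,0,0,1],[0,0,0.011,0,0,0,1],[0,0,0.0125,0,0,0,1],[0,0,0.0125,0,0,0,1],[0,0,0.0125,0,0,0,1]])

```text
time: 8.73
tool_pos: [0.5965, 0.053, 0.056]
tcp_rot: [-2.115, -2.317, 0.001]
wrist_force: [-0.5, -0.3, -1.4]
width: 0.132
```

Request:
apply_moves(deltas=[[0,0,0.001,0,0,0,1],[0,0,0.002,0,0,0,1],[0,0,0.002,0,0,0,1],[0,0,0.002,0,0,0,1]])

```text
time: 9.07
tool_pos: [0.5969, 0.0531, 0.0556]
tcp_rot: [-2.116, -2.317, -0.0]
wrist_force: [-2.8, 0.7, 6.3]
width: 0.136
```

The plate has bottomed: upward force is 6.3 N at the same height as it had on the stand's floor. I release and rise.

Request:
apply_moves(deltas=[[0,0,0,0,0,0,0.8],[0,0,0,0,0,0,0.6],[0,0,0,0,0,0,0.4],[0,0,0,0,0,0,0.2],[0,0,0,0,0,0,0],[0,0,0,0,0,0,0],[0,0,0,0,0,0,0],[0,0,0,0,0,0,0]])

```text
time: 9.73
tool_pos: [0.5966, 0.0529, 0.054]
tcp_rot: [-2.115, -2.317, 0.001]
wrist_force: [-0.2, 0.3, 0.5]
width: 1.002
```

Request:
apply_moves(deltas=[[0,0,-0.02,0,0,0,0],[0,0,-0.06,0,0,0,0],[0,0,-0.1,0,0,0,0],[0,0,-0.14,0,0,0,0],[0,0,-0.17,0,0,0,0],[0,0,-0.17,0,0,0,0],[0,0,-0.17,0,0,0,0]])

```text
time: 10.32
tool_pos: [0.5991, 0.0526, 0.2276]
tcp_rot: [2.118, 2.32, 0.007]
wrist_force: [0.1, -0.1, -0.6]
width: 0.999
```

Run:
```python
from h import *
s,im=snap('wrist','w5.png'); print(s['time'],s['tool_pos'],s['tcp_rot'],yaw(s),s['width'],s['q'][5]); go(.47,.275,.22,193.5)
np.save('w5.npy',np.r_[s['tool_pos'],s['tcp_rot']])
C=cal('wrist',s)
a=np.radians(95.2);u=np.array([np.cos(a),np.sin(a),0])
c=np.array([.5974,.0519,.058]); print(proj(C,[c+.045*u,c-.045*u, c+[0,0,.03]+.02*u,c+[0,0,.03]-.02*u]))
```

```text
10.3167 [0.59911123 0.05263373 0.22763975] [2.11767908 2.31975473 0.00689536] 95.21502879084957 0.9992105163912095 -0.047280267937681544
delta [ 0.2331 -0.1067  0.0058] [ 1.6000e-03 -2.9000e-03 -1.7154e+00] |d| 0.256 rows 13.7
[[317.79816876 170.33808512]
 [317.834845   274.58112948]
 [317.68541339 206.86402901]
 [317.70807318 257.48676399]]
```

View pics/w5.png

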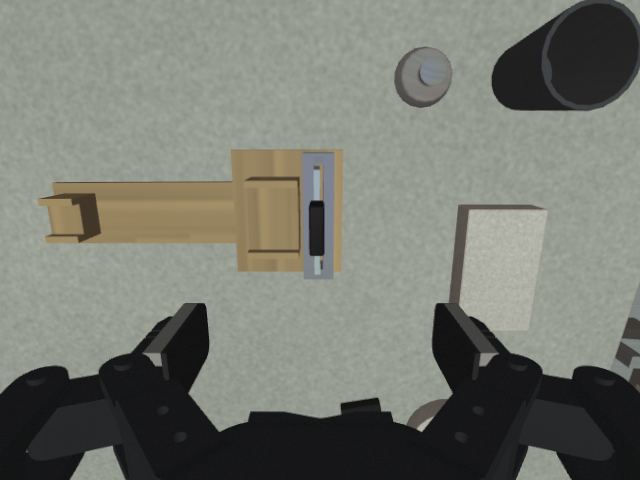

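The plate sits upright in the slot, with its edge at (317, 167–273) and its bar at (316, 200–256). That matches the projection for fully seated. Next, the bracket.

Request:
apply_moves(deltas=[[0.22,-0.107,-0.02,0,0,-1.715,0],[0.22,-0.107,-0.02,0,0,-1.715,0],[0.22,-0.107,-0.02,0,0,-1.715,0],[0.22,-0.107,-0.02,0,0,-1.715,0],[0.22,-0.107,-0.02,0,0,-1.715,0],[0.22,-0.107,-0.02,0,0,-1.715,0],[0.22,-0.107,-0.02,0,0,-1.715,0],[0.22,-0.107,-0.02,0,0,-1.715,0]])

```text
time: 11.03
tool_pos: [0.468, 0.2634, 0.2426]
tcp_rot: [-0.729, -3.049, 0.001]
wrist_force: [0.1, -0.9, 0.2]
width: 0.999
```

```bash
python3 -c "
from h import *
s=status.read_state(); print(s['tool_pos'],yaw(s)); go(.45,.265,.23,193.5)"
```

```text
[0.4679603  0.26339435 0.24259631] 153.11053347681792
delta [ 0.0167 -0.0067  0.0127] [ 1.000e-04 -7.200e-03 -7.049e-01] |d| 0.022 rows 5.6
```

Request:
apply_moves(deltas=[[0.017,-0.007,0.012,0,-0.004,-0.705,0],[0.017,-0.007,0.012,0,-0.004,-0.705,0],[0.017,-0.007,0.012,0,-0.004,-0.705,0],[0.017,-0.007,0.012,0,-0.004,-0.705,0],[0.017,-0.007,0.012,0,-0.004,-0.705,0],[0.017,-0.007,0.012,0,-0.004,-0.705,0],[0.017,-0.007,0.012,0,-0.004,-0.705,0],[0.017,-0.007,0.012,0,-0.004,-0.705,0]])

```text
time: 11.7
tool_pos: [0.4512, 0.263, 0.231]
tcp_rot: [0.349, -3.12, -0.001]
wrist_force: [-0.9, -0.5, 0.5]
width: 1.0
```

Request:
apply_moves(deltas=[[0,0,0,0,0,0,0],[0,0,0,0,0,0,0]])

```text
time: 11.87
tool_pos: [0.4519, 0.2633, 0.2323]
tcp_rot: [0.351, -3.122, -0.002]
wrist_force: [0.5, -0.2, -0.7]
width: 0.996
```

Run:
```python
from h import *
s,im=snap('wrist','w6.png'); print(s['time'],s['tool_pos'],s['tcp_rot'],yaw(s))
np.save('w6.npy',np.r_[s['tool_pos'],s['tcp_rot']])
```

```text
11.8667 [0.45192495 0.26331238 0.23228926] [ 3.50680620e-01 -3.12159190e+00 -2.28034006e-03] -167.18048814106186
```

View pics/w6.png

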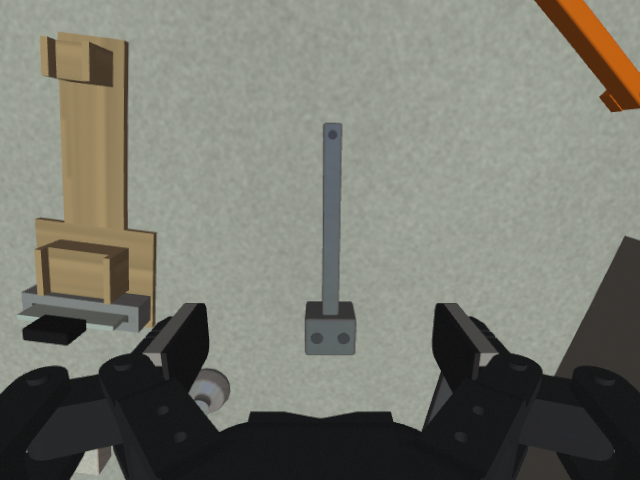

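The wrist view shows the grey bracket's arm from its toe end at (332,124) to the heel at (330,303), with the heel top spanning v 317–355. I'll compute its pose.

Run:
```python
from h import *
p=np.load('w6.npy'); s=dict(tool_pos=p[:3],tcp_rot=p[3:]); C=cal('wrist',s)
im=cv2.imread('pics/w6.png'); g=cv2.cvtColor(im,cv2.COLOR_BGR2GRAY).astype(int)
L=[]
for v in range(150,295,4):
    w=np.where(g[v,310:356]<125)[0]+310; L.append([w[0]-.5,w[-1]+.5,v])
L=np.array(L); A=unproj(C,L[:,[0,2]],.038)[:,:2]; B=unproj(C,L[:,[1,2]],.038)[:,:2]; M=(A+B)/2
c=M.mean(0); u=np.linalg.svd(M-c)[2][0]; u*=np.sign(u[0]); th=np.degrees(np.arctan2(u[1],u[0]))
print('width',np.linalg.norm(A-B,axis=1).mean(),'yaw',th)
print('toe',g[116:134,328].tolist()); print('heel',g[298:325,315].tolist(),g[345:362,330].tolist())
for n,uv,z,off in(('toe',[332.5,123.5],.038,149),('heel in',[330.5,318],.046,-31),('heel out',[330.5,354.5],.046,-71)):
    q=unproj(C,[uv],z)[0,:2]; t=(q-c)@u+off/1000; print(n,'origin est',(c+t*u).round(4))
```

```text
width 0.016475668544166915 yaw 12.498977373881244
toe [161, 160, 157, 155, 153, 152, 130, 86, 96, 99, 98, 99, 98, 98, 99, 97, 89, 84]
heel [150, 149, 151, 88, 52, 51, 52, 51, 52, 50, 52, 52, 52, 52, 51, 52, 53, 52, 53, 53, 61, 82, 92, 96, 98, 99, 99] [99, 100, 99, 99, 99, 98, 98, 97, 99, 91, 133, 153, 153, 152, 153, 155, 156]
toe origin est [0.5149 0.2881]
heel in origin est [0.5126 0.2876]
heel out origin est [0.5121 0.2875]
```

```bash
python3 -c "
from h import *
go(.5132,.2877,.10,192.5)"
```

```text
delta [-0.065   0.0099  0.1326] [0.0016 0.0002 0.0058] |d| 0.148 rows 3.5
```

Request:
apply_moves(deltas=[[-0.065,0.01,0.05,0.001,0,0.006,0],[-0.065,0.01,0.1,0.001,0,0.006,0],[-0.065,0.01,0.132,0.001,0,0.006,0],[-0.065,0.01,0.132,0.001,0,0.006,0],[-0.065,0.01,0.132,0.001,0,0.006,0],[-0.065,0.01,0.132,0.001,0,0.006,0],[-0.065,0.01,0.132,0.001,0,0.006,0]])

```text
time: 12.5
tool_pos: [0.5142, 0.2885, 0.1027]
tcp_rot: [-0.343, 3.12, 0.002]
wrist_force: [0.1, 0.1, -0.2]
width: 1.0
```

```bash
python3 -c "
from h import *
s=status.read_state(); print(s['tool_pos'],yaw(s)); go(.5132,.2877,.0085,192.5)"
```

```text
[0.51422199 0.28848253 0.10265805] -167.45960174045086
delta [ 0.0014 -0.0007  0.0942] [0.0013 0.0027 0.0007] |d| 0.094 rows 2.3
```

Request:
apply_moves(deltas=[[0.001,0,0.035,0.001,0.002,0,0],[0.001,0,0.065,0.001,0.002,0,0],[0.001,0,0.083,0.001,0.002,0,0],[0.001,0,0.092,0.001,0.002,0,0],[0.001,0,0.093,0.001,0.002,0,0],[0.001,0,0.093,0.001,0.002,0,0.4],[0.001,0,0.093,0.001,0.002,0,0.7],[0.001,0,0.093,0.001,0.002,0,1]], squeeze=40)

```text
time: 13.17
tool_pos: [0.5145, 0.2889, 0.0107]
tcp_rot: [-0.343, 3.12, 0.002]
wrist_force: [0.0, 0.7, 0.2]
width: 0.606
```

Request:
apply_moves(deltas=[[0,0,0,0,0,0,1],[0,0,0,0,0,0,1],[0,0,0,0,0,0,1],[0,0,0,0,0,0,1],[0,0,0,0,0,0,1],[0,0,0,0,0,0,1]], squeeze=80)

```text
time: 13.67
tool_pos: [0.5134, 0.2881, 0.0093]
tcp_rot: [-0.344, 3.122, -0.0]
wrist_force: [-1.3, -1.7, 5.4]
width: 0.172
```

Request:
apply_moves(deltas=[[0,0,-0.005,0,0,0,1],[0,0,-0.01,0,0,0,1],[0,0,-0.02,0,0,0,1],[0,0,-0.04,0,0,0,1],[0,0,-0.07,0,0,0,1],[0,0,-0.1,0,0,0,1],[0,0,-0.125,0,0,0,1],[0,0,-0.125,0,0,0,1]], squeeze=100)

```text
time: 14.33
tool_pos: [0.5165, 0.29, 0.1399]
tcp_rot: [-0.343, 3.113, 0.006]
wrist_force: [1.7, 0.8, -4.5]
width: 0.163
```

Request:
apply_moves(deltas=[[0,0,0,0,0,0,1],[0,0,0,0,0,0,1],[0,0,0,0,0,0,1]])

```text
time: 14.58
tool_pos: [0.5106, 0.2869, 0.1302]
tcp_rot: [0.343, -3.117, 0.003]
wrist_force: [-0.1, 0.7, -5.5]
width: 0.169
```

Run:
```python
from h import *
s,im=snap('wrist','w7.png'); print(s['time'],s['tool_pos'],yaw(s),s['wrist_force'],s['torque'],s['width'])
np.save('w7.npy',np.r_[s['tool_pos'],s['tcp_rot']])
g=cv2.cvtColor(im,cv2.COLOR_RGB2GRAY).astype(int)
# project expected model edge points (level, origin at TCP xy, z offset -.0093)
C=cal('wrist',s); a=np.radians(yaw(s)-180); u=np.array([np.cos(a),np.sin(a),0]);n=np.array([-u[1],u[0],0]);o=s['tool_pos']-[0,0,.0093]
X=lambda x,y,z:o+x*u+y*n+np.array([0,0,z])
print('toe end L/R',proj(C,[X(-.149,.008,.038),X(-.149,-.008,.038)]).round(1).tolist(),'arm mid',proj(C,[X(-.08,.008,.038),X(-.08,-.008,.038)]).round(1).tolist())
print('heel corners',proj(C,[X(.031,.025,.046),X(.031,-.025,.046),X(.071,.025,.046)]).round(1).tolist())
go(.5058,.0435,.13,185.2)
cv2.imwrite('pics/w7.png',im[:,:,::-1])
```

```text
14.5833 [0.51057531 0.28692379 0.13019901] -167.44091051113298 [-0.09577596  0.68914392 -5.48395812] [-0.01953944 -0.01727196  0.00552874] 0.16922232692576084
toe end L/R [[352.4, -198.8], [287.4, -198.8]] arm mid [[347.7, 95.5], [291.6, 95.4]]
heel corners [[392.4, 440.0], [246.3, 439.7], [386.4, 527.4]]
delta [ 0.0577 -0.2366  0.0008] [-0.0019 -0.006   0.1285] |d| 0.244 rows 5.8
```

View pics/w7.png

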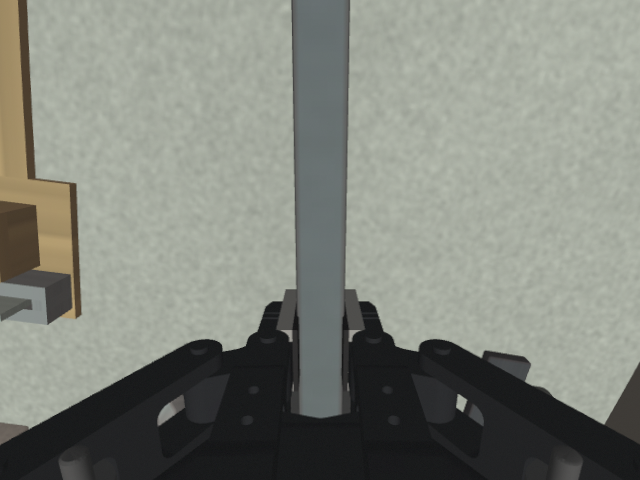

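The bracket is held centred. Its arm edges are at u 293–347 near v=95, against 292–348 expected for level. The moment is about 0.02 N·m. Now I carry it to the cradle.

Request:
apply_moves(deltas=[[0.01,-0.03,0,-0.001,-0.003,0.03,1],[0.02,-0.065,0,-0.001,-0.003,0.06,1],[0.03,-0.1,0,-0.001,-0.003,0.09,1],[0.04,-0.14,0,-0.001,-0.003,0.11,1],[0.048,-0.175,0,-0.001,-0.003,0.129,1],[0.054,-0.205,0,-0.001,-0.003,0.129,1],[0.057,-0.225,0,-0.001,-0.003,0.129,1],[0.058,-0.236,0,-0.001,-0.003,0.129,1]])

```text
time: 15.3
tool_pos: [0.5058, 0.0424, 0.1314]
tcp_rot: [0.138, -3.137, -0.0]
wrist_force: [0.4, 0.4, -5.5]
width: 0.168
```

Request:
apply_moves(deltas=[[0,0,0,0,0,0,1],[0,0,0,0,0,0,1],[0,0,0,0,0,0,1],[0,0,0,0,0,0,1],[0,0,0,0,0,0,1]])

```text
time: 15.72
tool_pos: [0.5073, 0.0461, 0.133]
tcp_rot: [-0.144, 3.137, 0.002]
wrist_force: [-0.4, 0.2, -4.9]
width: 0.167
```

Run:
```python
from h import *
s=status.read_state(); print(s['time'],s['tool_pos'],s['tcp_rot'],yaw(s)); go(.5054,.044,.1245,185.2)
```

```text
15.7167 [0.50725766 0.04612385 0.13303356] [-1.44009575e-01  3.13671710e+00  2.10610993e-03] -174.7427468271435
delta [ 0.0021 -0.002   0.0085] [0.0013 0.0016 0.001 ] |d| 0.009 rows 0.2
```

Request:
apply_moves(deltas=[[0.002,-0.002,0.004,0.001,0.001,0,1],[0.002,-0.002,0.008,0.001,0.001,0,1],[0.002,-0.002,0.008,0.001,0.001,0,1],[0.002,-0.002,0.008,0.001,0.001,0,1],[0.002,-0.002,0.008,0.001,0.001,0,1],[0.002,-0.002,0.008,0.001,0.001,0,1]])

```text
time: 16.22
tool_pos: [0.5058, 0.0429, 0.1254]
tcp_rot: [-0.142, 3.137, -0.0]
wrist_force: [0.3, -0.2, -5.5]
width: 0.172
```

Run:
```python
from h import *
s,im=snap('scene'); 
P=[]
for i in range(4):
    w,wi=snap('wrist','w8.png'); P.append(np.r_[w['tool_pos'],yaw(w)])
print(s['time'],np.mean(P,0).round(4),np.std(P,0).round(4),w['wrist_force'],w['torque']); go(.5054,.044,.1245,185.2,w)
# overlay the expected level bracket, aligned to the cradle
C=cal('scene'); a=np.radians(5.2); u=np.array([np.cos(a),np.sin(a),0]);n=np.array([-u[1],u[0],0]);o=np.array([.5054,.044,.115])
bgr=im[:,:,::-1].copy(); k=3; x0,y0=250,110; big=cv2.resize(bgr[y0:y0+200,x0:x0+200],None,fx=k,fy=k,interpolation=cv2.INTER_CUBIC)
def box(x,y,z):
    pts=[o+i*u+j*n+np.array([0,0,l]) for i in x for j in y for l in z]; p=((proj(C,pts)-[x0,y0]+.5)*k).astype(int)
    for A in range(8):
        for b in(1,2,4):
            if not A&b: cv2.line(big,tuple(map(int,p[A])),tuple(map(int,p[A|b])),(0,0,255),1)
box((.031,.071),(-.025,.025),(0,.046)); box((-.149,.031),(-.008,.008),(.014,.038)); box((-.149,-.129),(-.008,.008),(0,.014))
cv2.imwrite('pics/s8.png',big)
g=cv2.cvtColor(wi,cv2.COLOR_RGB2GRAY)
Cw=cal('wrist',w)
for v in (5,60,120,200): print(v,[round(float(x),1) for x in np.where(np.abs(np.diff(g[v,270:370].astype(int)))>14)[0]+270.5])
```

```text
16.2167 [ 5.058000e-01  4.280000e-02  1.255000e-01 -1.748362e+02] [0.     0.     0.     0.0015] [-0.79749384 -0.13263036 -5.29335406] [-0.02081976  0.00481134  0.03041733]
delta [0.0003 0.0012 0.001 ] [-0.0001  0.0015 -0.0007] |d| 0.002 rows 0.0
5 [273.5, 290.5, 291.5, 292.5, 349.5, 350.5]
60 [291.5, 292.5, 293.5, 348.5, 349.5]
120 [292.5, 293.5, 294.5, 347.5, 348.5]
200 [293.5, 294.5, 345.5, 346.5]
```

View pics/s8.png

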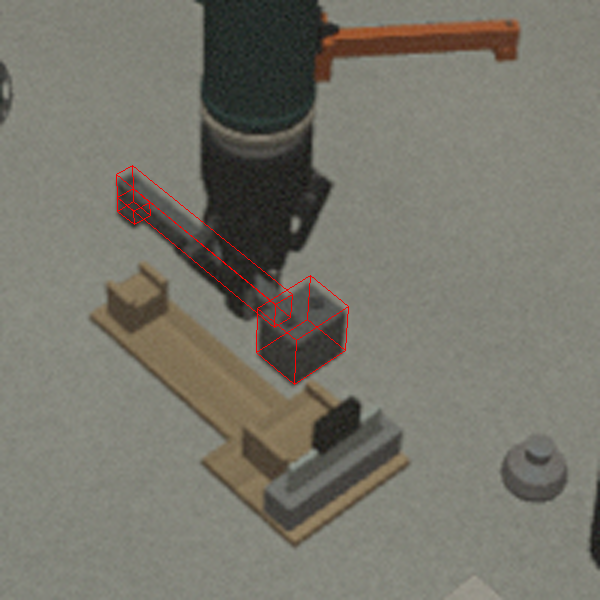

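The overlay of the expected level bracket matches the scene at both the heel box (300,330) and the toe (133,195). The plate is seated behind the heel pad. One millimetre of trim remains, then I'll settle and hand in.

Request:
apply_moves(deltas=[[0,0.001,0.001,0,0.001,0,1],[0,0.001,0.001,0,0.001,0,1],[0,0.001,0.001,0,0.001,0,1],[0,0.001,0.001,0,0.001,0,1],[0,0.001,0.001,0,0.001,0,1],[0,0.001,0.001,0,0.001,0,1],[0,0.001,0.001,0,0.001,0,1],[0,0.001,0.001,0,0.001,0,1]])

```text
time: 17.13
tool_pos: [0.5055, 0.0438, 0.1243]
tcp_rot: [-0.142, 3.138, -0.0]
wrist_force: [0.0, 0.2, -5.6]
width: 0.171
```

```bash
python3 -c "
from h import *
s=status.read_state(); print(s['time'],s['tool_pos'],yaw(s),s['wrist_force'],s['torque'],s['width'],abs(s['joint_vel']).max()); go(.5054,.044,.1245,185.2,s)
print(job.finish_job())"
```

```text
17.1333 [0.50554706 0.04383682 0.12428854] -174.83269839686247 [ 0.02102963  0.20524347 -5.60026484] [-0.0127781   0.03274576 -0.01293026] 0.1708271429526636 0.0014549591545267055
delta [ 0.0001  0.0002 -0.0002] [-0.0001  0.0002 -0.0006] |d| 0.0 rows 0.0
the job is handed in; nothing more can be done
None
```

I moved the stop plate from its stand into the cradle slot and let go of it. I then lifted the grey bracket at its balance point and handed the job in at 17.1 s, still holding it over the cradle.

- **Stop plate:** it touched the slot floor with about 6 N, at the same height it had in the stand. The wrist picture taken after I let go shows it upright where a fully seated plate should be.
- **Bracket:** it is about 80 mm above the pads, with its heel over the wide pad beside the plate. The last reading was within 0.5 mm and 0.1° of the target pose, with the arm still. The model overlay in the scene camera, made just before a final 1 mm correction, showed it level and lined up.
- **Small disagreements:** before that correction the bracket was 1.2 mm off to the side. Estimates of the bracket's origin from its toe and heel differed by about 2–3 mm, and I used the heel side. The jaw opening read about 14.5 mm on the 16 mm arm. The force reads 5.6 N down, against the bracket's 4.4 N weight.

No check failed. I deliberately moved nothing else, and nothing else looked disturbed in the pictures, though I did not measure the other items again at the end.

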